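# Free the round tin from between two pill organizers

### The arm

A 6-joint arm with a two-finger parallel gripper is mounted at the origin on the work surface. World frame = base frame: x ahead of the robot, y to its left, z up, the work surface at z = 0. Lengths are in m, angles in rad, forces in N, time in s.
With the tool pointing down it reaches from about 0.275 to 0.775 m from the base axis. Payload 14.6 kg.
Tool frame: the origin (TCP) lies on the mounting face of the last link; the fingertips stand 173 mm ahead of it and the grasp point (between the pads) lies 155 mm ahead of it; y points along the fingers, x is the direction in which the jaws open and shut, and the axes are right-handed (so a half turn about y gives the same grasp; the last joint's range is limited). The gripper opens to 85 mm and grips with 20 to 120 N. Pads are 22 mm wide; open, the fingers measure 114 mm over their backs; the gripper's body (76 mm by 85 mm) begins 54 mm behind the grasp point. The pads swing forward as they close: fully open they stand 13 mm farther back than shut.
Start: joints at [1.181, 0.263, -0.048, 1.259, 0, 1.415], TCP at [0.122, 0.511, 0.405] pointing down, gripper open.
Joint ranges: [-2.65, 2.65], [-0.89, 1.7], [-1.18, 1.37], [-2.13, 2.11], [-1.35, 1.29], [-3.14, 3.14]. Speed limits (rad/s): [1.89, 1.89, 2.57, 2.79, 3.14, 3.14].

### API

Orientations are given as a unit quaternion [x, y, z, w].
In Python, from cell import * gives the robot as it stands. The module is installed in compiled form; this text tells all that it offers.
- The arm moves only by the tool servo_tool, never from a script. Its argument "deltas" is text: rows parted by semicolons, each of 5 numbers parted by spaces: the shift along the tool's x, y, z in units of 25 mm (1.0 is 25 mm), then the turn about the tool's y in units of 6 degrees (1.0 is 6 degrees), then the closure, from 0 (fully open) to 1 (shut). A call has 1 to 5 rows; each row shifts and turns the commanded pose from where the row before left it, along the tool's axes as they then stand; what a row does not reach is not made up. A row lasts 1/10 s, in which the tool goes at most 50 mm and 8.59 degrees, less where a joint would pass 70% of its speed; a pose out of reach is approached as far as the arm can. A call is refused whole if a number of a shift passes 1 or a number of a turn 1, either way. A call with a gripper value outside its range is refused whole. The fingers move at their own pace and stop on an object; "squeeze" is the grip in N (left out, the last holds). Time passes only in rows, so rows that do not move let the fingers close. It gives the time, the measured TCP pose, the force and the opening at its end, in the units of the state.
- observe(): the state, without advancing time (a new reading comes with each control period).
- get_image(name): name is "scene" or "top" or "wrist"; returns the picture (420x560x3 uint8, red, green, blue); there is no depth.
- calibration(name): a dict with "fx", "fy", "cx", "cy" (pixels), "k1" (the pictures are not rectified: a ray, as slopes to the right and down, at radius r is drawn at 1 + k1 r^2 times it, then the intrinsics apply), "cam_to_world" (4x4, takes a point from camera to world coordinates). Camera axes: x right, y down, z forward; pixel columns grow to the right and rows downward; lengths in m; the calibration is good to about 2 mm. A picture is of the moment at which its call begins: read the wrist's pose just before it. calibration takes no time and is no camera call; for the wrist camera it gives the pose at the moment of the call.
- sign_off(): hands the job in, once; it reports no verdict.
The state is a dict: "clock": time; "joints": joint angles; "qd": joint speeds; "tau": joint torques, N m; "tool_pos": TCP position; "orientation": TCP orientation; "force": force on the tool from outside, world axes, zero at the start; "wrist_torque": the same for the moment, N m; "finger_gap": opening from 0.0 (shut) to 1.0 (fully open).
Only numpy, scipy, OpenCV 4.12 (cv2) and the standard library are available. Lean on these libraries where they do the work, as an engineer would, in place of code of your own. Each camera call takes 0.05 s, during which the arm holds its last target.

### The job

The small round tin is caught in the stack, between the two pill organizers. Get the tin out and stand it upright on the round cork coaster, wholly on it, and put the upper organizer back squarely on the lower one, ends and sides lined up; you may park it on the marble slab meanwhile. Set things down, don't drop them; leave the lower organizer where it stands and don't shove or knock over the other things on the shelf.

Things in the scene. Friction and masses are not known exactly. Their poses are not given: they have to be found in the camera images.
- upper_mid (a point): centre (half-way up) of the upper pill organizer, a loose rigid box 110 (its x) x 60 (its y) x 46 mm high, flat underneath and on top, white lower third and clear plastic above, four compartments in a row with closed lids (the lids stay shut); about 0.14 kg. At the start it lies level on top of the tin, its length roughly along that of the lower one. Axes: x along its length, y across, z up. Grip it across its 60 mm width.
- tin_mid (a point): centre (half-way up) of the small round aluminium tin, a closed upright cylinder 54 mm in diameter and 52 mm high, z up, loose, about 0.12 kg; at the start it stands on the lower organizer under the upper one, within a few mm of their middles. The wider flat tin is another thing.
- lower_mid (a point): centre (half-way up) of the lower pill organizer, loose, standing on the shelf (its top is 23 mm above this point): same shape as the upper, 110 (its x) x 60 (its y) x 46 mm high, flat underneath and on top, white lower third and clear plastic above, four compartments in a row with closed lids (the lids stay shut); about 0.26 kg. Axes: x along its length, y across, z up.
- coaster: round cork coaster, 110 mm in diameter, 5 mm thick, fixed; origin at the centre of its underside, on the shelf.
- slab: rectangular marble slab, 160 (x) x 120 (y) x 12 mm thick, fixed, empty, origin at the centre of its underside, on the shelf; a free place to park something.
- remote: bystander: white plastic fan remote lying flat, 130 (x) x 42 x 16 mm; origin at the centre of its underside.
- vase: bystander: empty glass bud vase, 68 mm wide below, narrow neck, 128 mm high; origin at the centre of its foot.
- flat_tin: bystander: flat round aluminium tin, 90 mm in diameter, 30 mm high; origin at the centre of its underside.
- jar: bystander: small amber glass jar with a white cap, 50 mm in diameter, 60 mm high; origin at the centre of its underside.
- case: bystander: grey spectacle case, 150 (x) x 55 x 35 mm; origin at the centre of its underside.
- cup: bystander: white ceramic cup, 72 mm in diameter, 75 mm high; origin at the centre of its underside.
Not all that is in view belongs to the job. Leave any yellow look-alike of the part that bears tin_mid alone.

How it is judged:
At the end, for the whole second after the job is handed in: Tin upright and at rest on the coaster, centres within 28 mm; upper organizer level and at rest directly on the lower, within 12 mm lengthwise, 10 mm across and 0.17 rad of lined up (either way round); lower organizer level and within 30 mm of where it was (horizontal distance between tin_mid and coaster below 0.028 m and height (world z) of tin_mid between 0.027 and 0.035 m and angle between each of tin_mid, upper_mid, lower_mid's own z axis and vertical below 0.06 rad and x of upper_mid in the frame of lower_mid between -0.012 and 0.012 m and y of upper_mid in the frame of lower_mid between -0.01 and 0.01 m and z of upper_mid in the frame of lower_mid between 0.042 and 0.05 m and angle between the x axis of upper_mid and the x axis of lower_mid, either way round below 0.17 rad and distance of lower_mid from where it was at the start of the episode below 0.03 m and linear speed of each of tin, upper below 0.02 m/s); the robot touches nothing.
It fails at once if the tin is dropped (moves faster than 0.7 m/s while the fingers do not touch it, a fall of some 25 mm) (linear speed of tin above 0.7 m/s and contact force between tin and the fingers below 0.05 N).
It fails at once if the upper organizer is dropped (moves faster than 0.7 m/s while the fingers do not touch it, a fall of some 25 mm) (linear speed of upper above 0.7 m/s and contact force between upper and the fingers below 0.05 N).
It fails at once if a bystander (remote, vase, flat tin, jar, case, cup) is shoved by more than 30 mm or tipped by more than 0.4 rad (distance of any of remote, vase, flat_tin, jar, case, cup from where it was at the start of the episode above 0.03 m or angle between any of remote, vase, flat_tin, jar, case, cup's own z axis and vertical above 0.4 rad).
It also fails if it takes over 72 s, if anything falls off the work surface, if the arm or the gripper's body presses on something with over 40 N, if the wrist force passes 120 N, or if a joint passes its speed limit or range.

## Working session

There is one attempt and no reset: what is moved stays moved. The work goes in short steps, Python scripts to look and compute and a tool call to move; the robot and the scene stay as the last step left them, time stands still between calls to the robot, and variables do not carry over. Pictures are saved under pics/ and viewed, and the job is handed in when it is done.

Besides the shell and the picture viewer there is one more tool, called after "Call:" by a JSON object that holds its "name" and its "arguments". servo_tool: Moves the arm, as the interface text tells. Its arguments: {"type":"object","properties":{"deltas":{"type":"string"},"squeeze":{"type":"number"}},"required":["deltas"]}

```bash
mkdir -p pics
python3 - <<'E'
from cell import *
import cv2
s=observe()
for k,v in s.items(): print(k,v)
for n in ["scene","top","wrist"]:
    c=calibration(n); im=get_image(n); cv2.imwrite(f"pics/{n}0.png",im[:,:,::-1]); print(n,c)
E
```

```text
clock 0.0
joints [ 1.18070883e+00  2.63512732e-01 -4.89631059e-02  1.25941764e+00
  3.97714595e-05  1.41551404e+00]
qd [-8.43891156e-04  3.23194542e-05  1.74194322e-03  1.44549614e-03
 -2.22791068e-03 -9.79589185e-04]
tau [-1.15800849e-03 -6.37615299e+01  3.84568119e+01  1.39771641e-02
 -9.71338159e-05 -3.55799682e-05]
tool_pos [0.12209349 0.51049546 0.40422068]
orientation [ 0.55530261  0.43764658 -0.43833642 -0.55494655]
force [-0.07404766  0.09340645 -0.44177502]
wrist_torque [ 0.01819028  0.02002402 -0.01447436]
finger_gap 1.0014204878708801
scene {'fx': 403.2195743679713, 'fy': 403.2195743679713, 'cx': 283.8958705421913, 'cy': 210.43182241350925, 'k1': -0.08737199717386727, 'cam_to_world': array([[-0.85984192,  0.32660324, -0.39243113,  0.92023498],
       [ 0.51050044,  0.56174696, -0.65102201,  0.58001689],
       [ 0.0078211 , -0.76011228, -0.64974468,  0.66411297],
       [ 0.        ,  0.        ,  0.        ,  1.        ]])}
top {'fx': 502.33850019634343, 'fy': 502.33850019634343, 'cx': 283.1677155713186, 'cy': 211.6692566320572, 'k1': -0.06701438784794923, 'cam_to_world': array([[-0.02244773, -0.99336305,  0.1128094 ,  0.43697452],
       [-0.99974214,  0.02191725, -0.00594061,  0.03289987],
       [ 0.00342872, -0.11291366, -0.99359889,  1.22903659],
       [ 0.        ,  0.        ,  0.        ,  1.        ]])}
wrist {'fx': 359.5734756829153, 'fy': 359.5734756829153, 'cx': 279.66444764637583, 'cy': 210.33161206862584, 'k1': -0.08468266973480192, 'cam_to_world': array([[ 2.32091790e-01,  9.35945444e-01,  2.64838681e-01,
         5.45332962e-02],
       [ 9.72693541e-01, -2.23553600e-01, -6.23783934e-02,
         5.25967868e-01],
       [ 8.22867469e-04,  2.72084387e-01, -9.62273043e-01,
         3.73336274e-01],
       [ 0.00000000e+00,  0.00000000e+00,  0.00000000e+00,
         1.00000000e+00]])}
```

View pics/scene0.png

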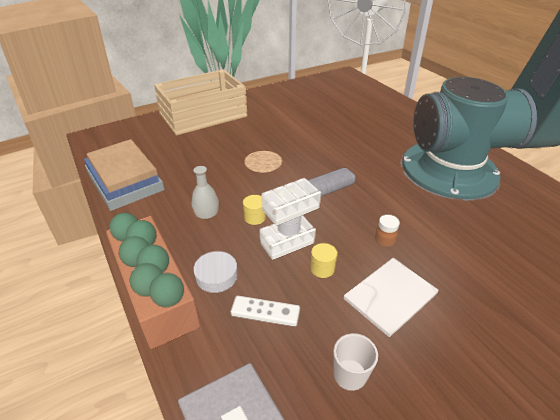

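View pics/top0.png

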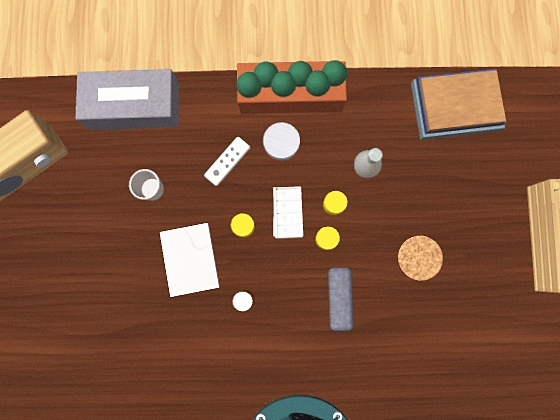

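View pics/wrist0.png

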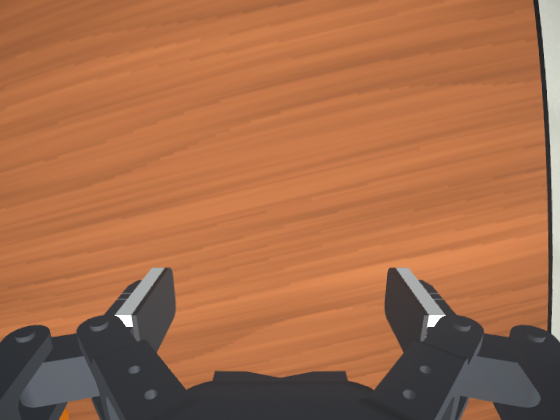

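```bash
cat > h.py <<'E'
from cell import *
import cv2, numpy as np
from scipy.spatial.transform import Rotation as R
def ray(c,px):
    px=np.atleast_2d(np.asarray(px,float))
    K=np.array([[c['fx'],0,c['cx']],[0,c['fy'],c['cy']],[0,0,1]])
    u=cv2.undistortPoints(px.reshape(-1,1,2),K,np.array([c['k1'],0,0,0.])).reshape(-1,2)
    T=c['cam_to_world']; d=np.c_[u,np.ones(len(u))]@T[:3,:3].T
    return T[:3,3],d
def onz(c,px,z):
    o,d=ray(c,px); t=(z-o[2])/d[:,2]; return o+d*t[:,None]
def proj(c,P):
    T=c['cam_to_world']; p=(np.atleast_2d(P)-T[:3,3])@T[:3,:3]; u=p[:,:2]/p[:,2:]
    u=u*(1+c['k1']*(u**2).sum(1,keepdims=True)); return u*[c['fx'],c['fy']]+[c['cx'],c['cy']]
E
python3 - <<'E'
from h import *
s=observe();print(R.from_quat(s['orientation']).as_matrix().round(4))
c=calibration('top');im=cv2.imread('pics/top0.png');hsv=cv2.cvtColor(im,cv2.COLOR_BGR2HSV)
white=((hsv[...,1]<40)&(hsv[...,2]>150)).astype(np.uint8)
yel=cv2.inRange(hsv,(20,150,120),(35,255,255))
cork=cv2.inRange(hsv,(5,60,130),(22,200,255))
def comps(m,name,amin=150):
    cs,_=cv2.findContours(m,cv2.RETR_EXTERNAL,cv2.CHAIN_APPROX_NONE)
    for k in cs:
        a=cv2.contourArea(k)
        if a>amin:
            print(name,a,cv2.minAreaRect(k))
comps(white,'w');comps(yel,'y');comps(cork,'c',800)
cv2.imwrite('pics/m.png',np.hstack([white*255])) 
cv2.imwrite('pics/crop.png',cv2.resize(im[150:290,150:360],None,fx=3.8,fy=3.8,interpolation=cv2.INTER_CUBIC))
i2=cv2.imread('pics/scene0.png')
cv2.imwrite('pics/crop2.png',cv2.resize(i2[160:280,220:360],None,fx=4.5,fy=4.5,interpolation=cv2.INTER_CUBIC))
E
```

```text
[[ 2.327e-01 -3.000e-04 -9.725e-01]
 [ 9.725e-01 -7.000e-04  2.327e-01]
 [-8.000e-04 -1.000e+00  1.000e-04]]
w 269.0 ((242.5, 301.0), (18.0, 19.0), 90.0)
w 756.0 ((339.2467346191406, 297.8898010253906), (58.23952102661133, 18.433204650878906), 88.31531524658203)
w 3144.5 ((188.67111206054688, 259.4697570800781), (66.50186157226562, 49.70261001586914), 79.99201965332031)
w 1379.5 ((287.5, 212.0), (50.0, 29.0), 90.0)
w 680.0 ((144.00001525878906, 184.00001525878906), (29.698482513427734, 29.698484420776367), 45.0)
w 355.0 ((366.5047302246094, 158.46055603027344), (17.860658645629883, 30.77874183654785), 51.842769622802734)
w 842.0 ((226.6383514404297, 160.68655395507812), (17.28009033203125, 52.495201110839844), 40.91438674926758)
w 1000.5 ((281.0, 140.0), (36.0, 36.0), 90.0)
w 4272.5 ((123.00856018066406, 93.79975891113281), (47.123626708984375, 95.361083984375), 88.36341857910156)
y 411.0 ((327.0, 238.0), (22.0, 24.0), 90.0)
y 405.5 ((242.25003051757812, 224.75003051757812), (24.041629791259766, 21.920310974121094), 45.0)
y 424.5 ((335.0, 202.5), (23.0, 24.0), 90.0)
c 1542.0 ((420.0, 257.5), (45.0, 44.0), 90.0)
c 3112.0 ((543.0, 235.5), (113.0, 32.0), 90.0)
c 1832.0 ((11.423073768615723, 138.88461303710938), (49.645668029785156, 60.184974670410156), 56.3099365234375)
c 991.0 ((291.5093994140625, 91.78301239013672), (19.98889923095703, 109.70574951171875), 88.09085083007812)
c 3971.5 ((462.1321105957031, 99.65632629394531), (52.54368209838867, 81.46968078613281), 83.48019409179688)
c 38272.5 ((279.5, 39.5), (79.0, 559.0), 90.0)
```

View pics/crop.png

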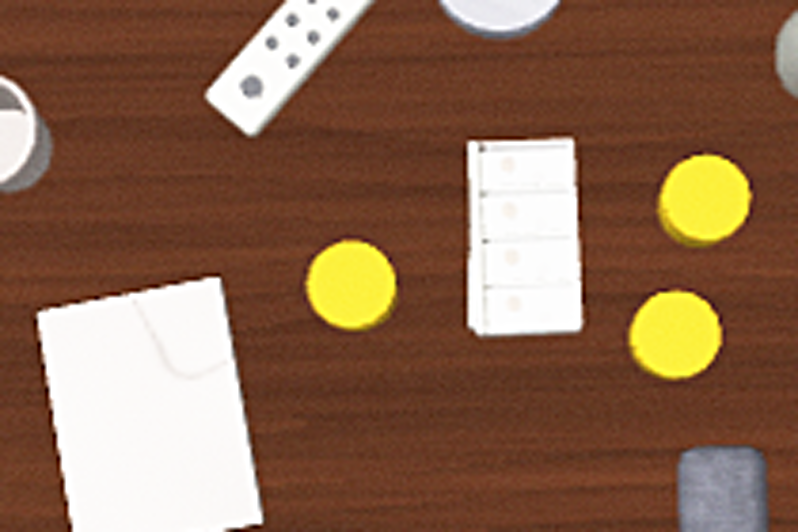

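View pics/crop2.png

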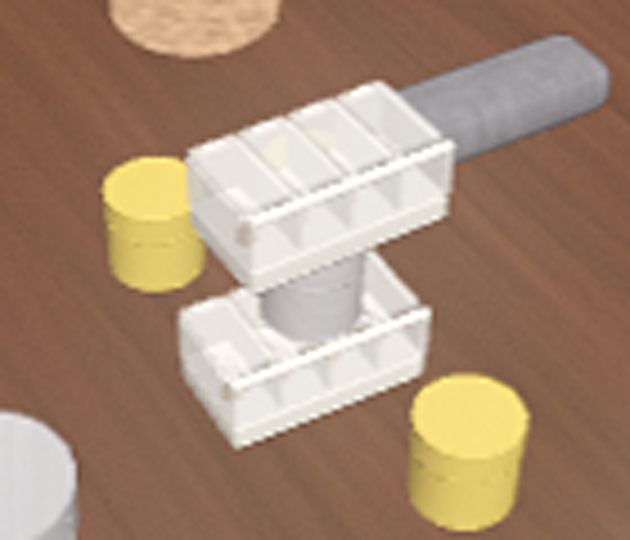

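Run:
```python
from h import *
c=calibration('top');im=cv2.imread('pics/top0.png')
f=lambda p,z:print(p,onz(c,p,z).round(4).tolist())
cr=lambda p:[(p[0]+.5)/3.8-.5+150,(p[1]+.5)/3.8-.5+150]
for p in [(573,139),(582,331),(468,142),(477,335)]: f(cr(p),.144)
f([188.67,259.47],.012); f([420,257.5],.005)
for p in ([327,238],[242.25,224.75],[335,202.5]): f(p,.052)
cc=np.array([[188.67+66.5/2*np.cos(np.radians(80)),259.47+66.5/2*np.sin(np.radians(80))],[188.67,259.47]]);f(cc,.012)
cv2.imwrite('pics/crop3.png',cv2.resize(im[180:246,262:314],None,fx=9,fy=9,interpolation=cv2.INTER_CUBIC))
sc=calibration('scene');cr=lambda p:[(p[0]+.5)/4.5-.5+220,(p[1]+.5)/4.5-.5+160]
for p in [(188,153),(252,218),(453,145),(380,85)]: print('up',onz(sc,[cr(p)],.144).round(4))
for p in [(180,312),(233,387),(430,308),(367,252)]: print('lowtop',onz(sc,[cr(p)],.046).round(4))
for p in [(238,447),(426,367)]: print('lowbot',onz(sc,[cr(p)],.0).round(4))
```

```text
[300.42105263157896, 186.21052631578948] [[0.6154, -0.0126, 0.144]]
[302.7894736842105, 236.73684210526318] [[0.5047, -0.0148, 0.144]]
[272.7894736842105, 187.0] [[0.6149, 0.0479, 0.144]]
[275.1578947368421, 237.78947368421052] [[0.5037, 0.045, 0.144]]
[188.67, 259.47] [[0.4639, 0.2567, 0.012]]
[420, 257.5] [[0.4559, -0.3061, 0.005]]
[327, 238] [[0.5062, -0.0756, 0.052]]
[242.25, 224.75] [[0.5418, 0.1228, 0.052]]
[335, 202.5] [[0.5897, -0.0972, 0.052]]
[[194.44380191 292.21485779]
 [188.67       259.47      ]] [[0.3852, 0.2431, 0.012], [0.4639, 0.2567, 0.012]]
up [[ 0.6191 -0.0112  0.144 ]]
up [[0.6167 0.0443 0.144 ]]
up [[0.5092 0.0456 0.144 ]]
up [[ 0.5129 -0.0115  0.144 ]]
lowtop [[ 0.6265 -0.0118  0.046 ]]
lowtop [[0.6293 0.0469 0.046 ]]
lowtop [[0.5173 0.0485 0.046 ]]
lowtop [[ 0.5216 -0.0032  0.046 ]]
lowbot [[0.6258 0.0446 0.    ]]
lowbot [[0.5142 0.045  0.    ]]
```

View pics/crop3.png

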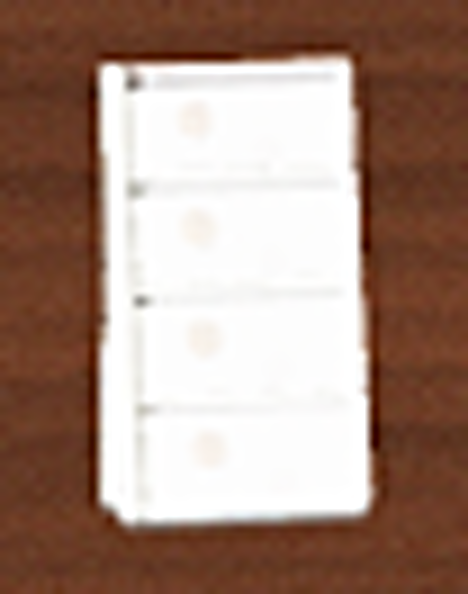

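Call:
{"name": "servo_tool", "arguments": {"deltas": "-0.6 0 -0.6 -0.83 0;-1 0 -0.6 -0.83 0;-1 0 -0.7 -0.81 0;-1 0 -0.8 0 0;-1 0 -0.8 0 0"}}

```text
clock: 0.65
tool_pos: [0.2019, 0.3895, 0.4046]
orientation: [-0.494, -0.506, 0.506, 0.494]
force: [0.5, 0.6, 0.1]
finger_gap: 1.004
```

Call:
{"name": "servo_tool", "arguments": {"deltas": "-1 0 -0.9 0 0;-1 0 -0.9 0 0;-1 0 -0.9 0 0;-1 0 -0.9 0 0;-1 0 -0.9 0 0"}}

```text
clock: 1.15
tool_pos: [0.3176, 0.2671, 0.4046]
orientation: [-0.494, -0.506, 0.506, 0.494]
force: [0.2, -0.1, 0.4]
finger_gap: 0.998
```

Call:
{"name": "servo_tool", "arguments": {"deltas": "-1 0 -0.9 0 0;-1 0 -0.9 0 0;-1 0 -0.9 0 0;-1 0 -0.9 0 0;-1 0 -0.9 0 0"}}

```text
clock: 1.65
tool_pos: [0.4332, 0.1447, 0.4046]
orientation: [-0.494, -0.506, 0.506, 0.494]
force: [1.1, 0.2, 0.5]
finger_gap: 0.999
```

Call:
{"name": "servo_tool", "arguments": {"deltas": "-1 0 -0.6 0 0;-1 0 -0.6 0 0;-0.7 0 0 0 0;0 0 0 0 0;0 0 0 0 0"}}

```text
clock: 2.15
tool_pos: [0.4639, 0.0793, 0.4046]
orientation: [-0.494, -0.506, 0.506, 0.494]
force: [0.5, 0.3, -0.2]
finger_gap: 1.0
```

Call:
{"name": "servo_tool", "arguments": {"deltas": "-0.8 0 -1 0 0;-0.8 0 -1 0 0;-0.8 0 -1 0 0;-0.1 0 -0.6 0 0;0 0 0 0 0"}}

```text
clock: 2.65
tool_pos: [0.5567, 0.0193, 0.4041]
orientation: [-0.494, -0.506, 0.506, 0.494]
force: [-0.6, -0.9, -0.1]
finger_gap: 0.996
```

Run:
```python
from h import *
import pickle
c=calibration('wrist');im=get_image('wrist')[:,:,::-1];cv2.imwrite('pics/w1.png',im);pickle.dump(c,open('w1.pkl','wb'))
print(observe()['tool_pos'])
cv2.imwrite('pics/w1b.png',cv2.resize(im,None,fx=1.42,fy=1.42,interpolation=cv2.INTER_CUBIC))
```

```text
[0.55562422 0.01966212 0.40425471]
```

View pics/w1b.png

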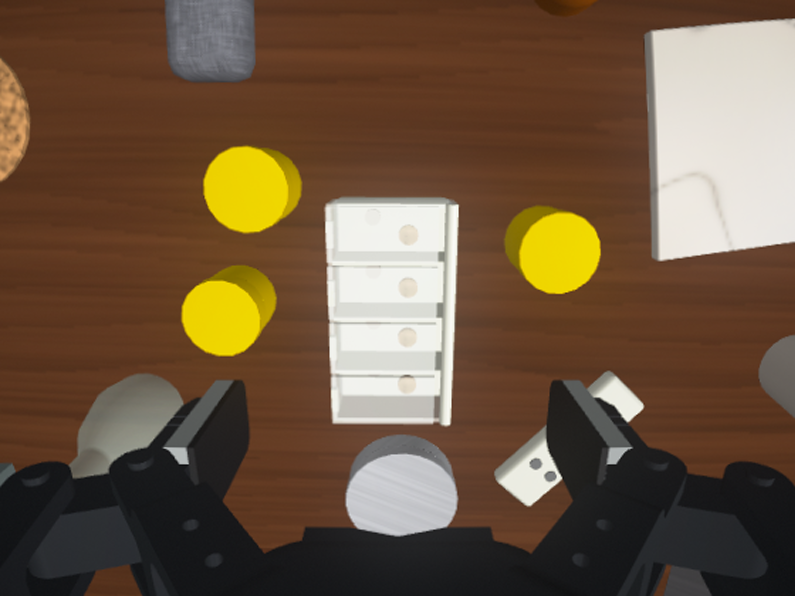

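Run:
```python
from h import *
import pickle
c=pickle.load(open('w1.pkl','rb'))
p=(np.array([(327,203),(458,204),(450,424),(333,424)],float)+.5)/1.42-.5
P=onz(c,p,.144);print(P.round(4),P.mean(0))
e=(P[2]+P[3]-P[0]-P[1])/2;print(e,np.arctan2(e[1],e[0]))
for i,j in((0,3),(1,2)): d=P[j]-P[i];print(np.arctan2(d[1],d[0]))
```

```text
[[ 0.5085 -0.0133  0.144 ]
 [ 0.5075  0.045   0.144 ]
 [ 0.617   0.0473  0.144 ]
 [ 0.6184 -0.0118  0.144 ]] [0.56285055 0.01680112 0.144     ]
[ 1.09686749e-01  1.89851999e-03 -2.77555756e-17] 0.017306834705494007
0.013857159940380842
0.02077005892626059
```

Call:
{"name": "servo_tool", "arguments": {"deltas": "-0.1 1 -0.26 0 0;0 1 0 0 0;0 1 0 0 0;0 1 0 0 0;0 0.7 0 0 0", "squeeze": 30}}

```text
clock: 3.2
tool_pos: [0.5606, 0.0178, 0.2861]
orientation: [-0.493, -0.506, 0.506, 0.494]
force: [0.1, 0.2, 0.5]
finger_gap: 0.999
```

Call:
{"name": "servo_tool", "arguments": {"deltas": "0 0.3 0 0 0;0 0 0 0 0.15;0 0 0 0 0.2;0 0 0 0 0.25;0 0 0 0 0.3"}}

```text
clock: 3.7
tool_pos: [0.5622, 0.0166, 0.2806]
orientation: [0.494, 0.506, -0.506, -0.494]
force: [-0.9, 1.6, 6.2]
finger_gap: 0.705
```

Call:
{"name": "servo_tool", "arguments": {"deltas": "0 0 0 0 0.35;0 0 0 0 0.45;0 0 0 0 0.6;0 0 0 0 0.6;0 0 0 0 0.6"}}

```text
clock: 4.2
tool_pos: [0.5622, 0.0166, 0.2807]
orientation: [0.494, 0.506, -0.505, -0.494]
force: [-1.7, 2.5, 9.6]
finger_gap: 0.696
```

Call:
{"name": "servo_tool", "arguments": {"deltas": "0 -0.1 0 0 0.6;0 -0.2 0 0 0.6;0 -0.3 0 0 0.6;0 -0.4 0 0 0.6;0 0 0 0 0.6"}}

```text
clock: 4.7
tool_pos: [0.5624, 0.0165, 0.3063]
orientation: [0.495, 0.506, -0.505, -0.493]
force: [0.3, 0.5, -1.5]
finger_gap: 0.699
```

Call:
{"name": "servo_tool", "arguments": {"deltas": "0 -0.6 0 0 0.6;0 -0.7 0 0 0.6;0 -0.7 0 0 0.6;0 -0.6 0 0 0.6;0 0 0 0 0.6"}}

```text
clock: 5.2
tool_pos: [0.5624, 0.0165, 0.3713]
orientation: [0.495, 0.507, -0.505, -0.493]
force: [-0.1, -0.1, -1.2]
finger_gap: 0.7
```

Run:
```python
from h import *
im=get_image('scene')[:,:,::-1];cv2.imwrite('pics/s2.png',cv2.resize(im[100:310,180:390],None,fx=2.8,fy=2.8,interpolation=cv2.INTER_CUBIC))
```

```text
(no output)
```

View pics/s2.png

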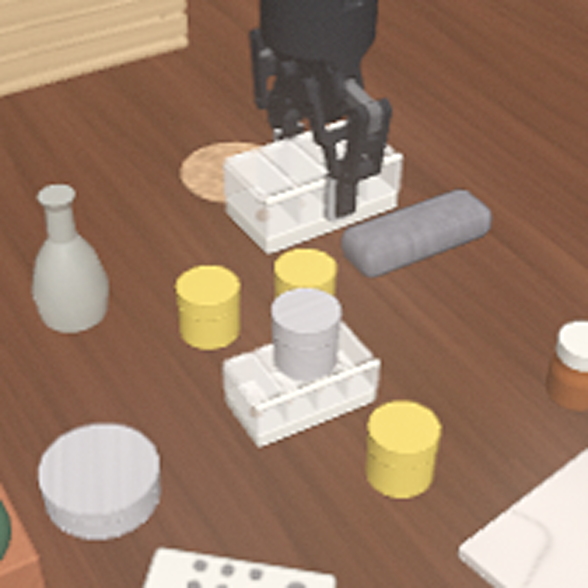

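Call:
{"name": "servo_tool", "arguments": {"deltas": "0.5 0 0.2 0 0.6;1 0 0.4 0 0.6;1 0 0.4 0 0.6;1 0 0.4 0 0.6;1 0 0.4 0 0.6"}}

```text
clock: 5.75
tool_pos: [0.5133, 0.1293, 0.3687]
orientation: [-0.494, -0.506, 0.506, 0.494]
force: [-0.0, -0.1, -1.2]
finger_gap: 0.701
```

Call:
{"name": "servo_tool", "arguments": {"deltas": "1 0 0.4 0 0.6;1 0 0.4 0 0.6;1 0 0.4 0 0.6;1 0 0.4 0 0.6;0.7 0 0.2 0 0.6"}}

```text
clock: 6.25
tool_pos: [0.465, 0.246, 0.3688]
orientation: [-0.493, -0.506, 0.507, 0.494]
force: [0.3, 0.0, -2.6]
finger_gap: 0.697
```

Call:
{"name": "servo_tool", "arguments": {"deltas": "0.5 0.4 0.15 0 0.6;0 0.8 0 0 0.6;0 1 0 0 0.6;0 1 0 0 0.6;0 1 0 0 0.6"}}

```text
clock: 6.75
tool_pos: [0.4618, 0.2567, 0.2625]
orientation: [-0.494, -0.506, 0.506, 0.494]
force: [0.4, 0.2, -2.3]
finger_gap: 0.702
```

Call:
{"name": "servo_tool", "arguments": {"deltas": "0 1 0 0 0.6;0 0.8 0 0 0.6;0 0.4 0 0 0.6;0 0.2 0 0 0.6;0 0 0 0 0.6"}}

```text
clock: 7.25
tool_pos: [0.4624, 0.2567, 0.2043]
orientation: [-0.494, -0.506, 0.506, 0.494]
force: [0.4, 0.1, -0.9]
finger_gap: 0.697
```

Call:
{"name": "servo_tool", "arguments": {"deltas": "0 0.12 0 0 0.6;0 0.1 0 0 0.6;0 0.06 0 0 0.6;0 0.04 0 0 0.6;0 0 0 0 0.6"}}

```text
clock: 7.75
tool_pos: [0.4625, 0.2567, 0.1967]
orientation: [0.494, 0.506, -0.506, -0.494]
force: [-0.3, 0.3, -2.0]
finger_gap: 0.701
```

Call:
{"name": "servo_tool", "arguments": {"deltas": "0 0.04 0 0 0.6;0 0 0 0 0.6;0 0.04 0 0 0.6;0 0 0 0 0.6;0 0 0 0 0.6"}}

```text
clock: 8.25
tool_pos: [0.4626, 0.2568, 0.1947]
orientation: [0.494, 0.506, -0.506, -0.494]
force: [-0.2, 0.1, 0.8]
finger_gap: 0.702
```

Call:
{"name": "servo_tool", "arguments": {"deltas": "0 0.03 0 0 0.6;0 0.02 0 0 0.6;0 0 0 0 0.6;0 0 0 0 0.5;0 0 0 0 0.3"}}

```text
clock: 8.75
tool_pos: [0.4625, 0.2567, 0.1947]
orientation: [0.494, 0.506, -0.506, -0.494]
force: [-7.6, -1.5, 25.1]
finger_gap: 0.697
```

Call:
{"name": "servo_tool", "arguments": {"deltas": "0 0 0 0 0.2;0 0 0 0 0.1;0 0 0 0 0;0 0 0 0 0;0 -0.5 0 0 0"}}

```text
clock: 9.25
tool_pos: [0.4621, 0.2565, 0.2049]
orientation: [-0.494, -0.505, 0.507, 0.494]
force: [0.3, -0.7, 0.2]
finger_gap: 0.998
```

Call:
{"name": "servo_tool", "arguments": {"deltas": "0 -1 0 0 0;0 -1 0 0 0;0 -1 0 0 0;0 -1 0 0 0;0 -1 0 0 0"}}

```text
clock: 9.75
tool_pos: [0.4624, 0.2567, 0.3319]
orientation: [-0.494, -0.506, 0.506, 0.494]
force: [-0.0, 0.4, -0.0]
finger_gap: 1.004
```

Run:
```python
from h import *
import pickle
D={}
for n in('scene','top'):
    im=get_image(n)[:,:,::-1];cv2.imwrite(f'pics/{n}3.png',im)
a=cv2.imread('pics/scene3.png');b=cv2.imread('pics/top3.png')
cv2.imwrite('pics/s3.png',cv2.resize(a[150:340,220:450],None,fx=3,fy=3,interpolation=cv2.INTER_CUBIC))
cv2.imwrite('pics/t3.png',cv2.resize(b[170:260,250:360],None,fx=6,fy=6,interpolation=cv2.INTER_CUBIC))
```

```text
(no output)
```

View pics/s3.png

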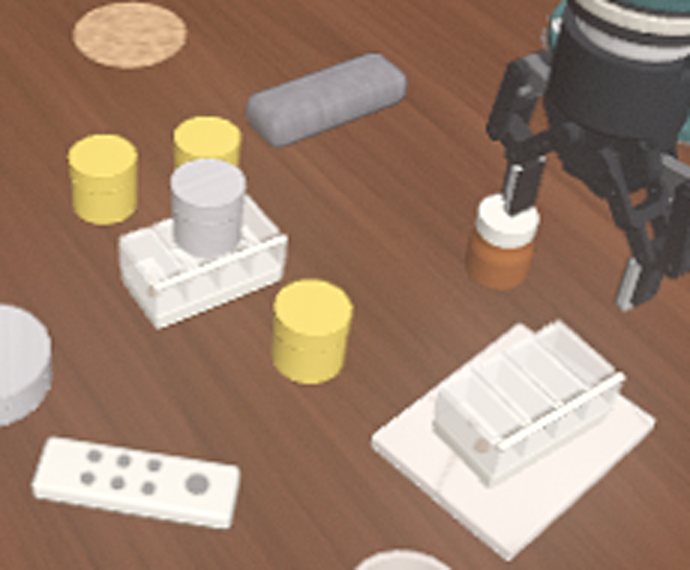

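View pics/t3.png

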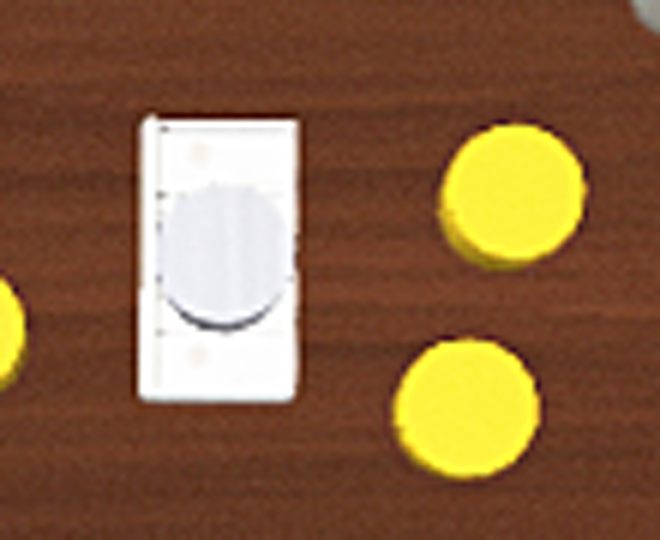

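Run:
```python
from h import *
c=calibration('top');im=cv2.imread('pics/top3.png')
cr=lambda p:(np.array(p,float)+.5)/6-.5+[250,170]
P=onz(c,cr([(140,118),(299,119),(296,402),(138,402)]),.046);print(P.round(4).tolist(),P.mean(0))
for i,j in((3,0),(2,1)): d=P[j]-P[i];print(np.arctan2(d[1],d[0]),np.hypot(*d[:2]))
print('tin',onz(c,cr([(226,252),(163,252),(291,252),(226,183)]),.098).round(4).tolist())
```

```text
[[0.6256, 0.049, 0.046], [0.6238, -0.0141, 0.046], [0.5114, -0.01, 0.046], [0.5128, 0.0521, 0.046]] [0.56837205 0.01927061 0.046     ]
-0.02711376876136879 0.11286608044870722
-0.03657360366782114 0.11249950722258939
tin [[0.5654, 0.0169, 0.098], [0.5659, 0.0407, 0.098], [0.5648, -0.0077, 0.098], [0.5917, 0.0163, 0.098]]
```

Call:
{"name": "servo_tool", "arguments": {"deltas": "-0.5 0 -0.2 0 0;-1 0 -0.4 0 0;-1 0 -0.4 0 0;-1 0 -0.4 0 0;-1 0 -0.4 0 0"}}

```text
clock: 10.35
tool_pos: [0.5105, 0.1435, 0.3298]
orientation: [-0.494, -0.505, 0.506, 0.494]
force: [-0.1, 0.0, -0.3]
finger_gap: 0.999
```

Call:
{"name": "servo_tool", "arguments": {"deltas": "-1 0 -0.4 0 0;-1 0 -0.4 0 0;-1 0 -0.4 0 0;-1 0 -0.4 0 0;-0.8 0 -0.3 0 0"}}

```text
clock: 10.85
tool_pos: [0.5608, 0.0243, 0.3296]
orientation: [-0.494, -0.505, 0.506, 0.495]
force: [-0.3, 0.9, -0.0]
finger_gap: 0.998
```

Call:
{"name": "servo_tool", "arguments": {"deltas": "-0.4 0 -0.2 0 0;0 0 0 0 0;0 0 0 0 0"}}

```text
clock: 11.15
tool_pos: [0.5655, 0.0169, 0.3304]
orientation: [-0.494, -0.506, 0.506, 0.494]
force: [0.3, 0.3, -0.4]
finger_gap: 0.999
```

Run:
```python
from h import *
import pickle
c=calibration('wrist');im=get_image('wrist')[:,:,::-1];pickle.dump(c,open('w2.pkl','wb'))
print(observe()['tool_pos'])
cv2.imwrite('pics/w2.png',im)
cv2.imwrite('pics/w2b.png',cv2.resize(im,None,fx=1.42,fy=1.42,interpolation=cv2.INTER_CUBIC))
```

```text
[0.56543955 0.01719284 0.33065395]
```

View pics/w2b.png

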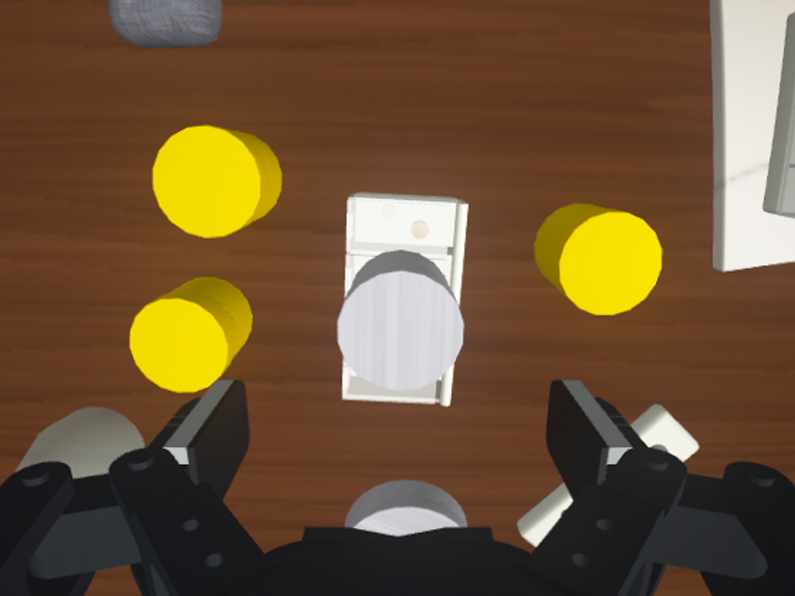

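Run:
```python
from h import *
import pickle
c=pickle.load(open('w2.pkl','rb'))
s=lambda p:(np.array(p,float)+.5)/1.42-.5
print(onz(c,s([(338,328),(463,328),(401,391)]),.098))
P=onz(c,s([(349,196),(467,202),(447,405),(344,401)]),.046);print(P.round(4).tolist(),P.mean(0))
for i,j in((0,3),(1,2)): d=P[j]-P[i];print(np.arctan2(d[1],d[0]),np.hypot(*d[:2]))
```

```text
[[ 0.5661131  -0.00804855  0.098     ]
 [ 0.56489289  0.04413539  0.098     ]
 [ 0.59434811  0.01899976  0.098     ]]
[[0.5158, -0.0081, 0.046], [0.5172, 0.05, 0.046], [0.6277, 0.0457, 0.046], [0.6265, -0.011, 0.046]] [0.57180482 0.0191577  0.046     ]
-0.02632991413672382 0.11081694000813769
-0.03836104064912174 0.11050923239280307
```

Call:
{"name": "servo_tool", "arguments": {"deltas": "0 0.6 0 0 0;0 0.9 0 0 0;0 0.9 0 0 0;0 0.8 0 0 0;0 0.4 0 0 0"}}

```text
clock: 11.7
tool_pos: [0.565, 0.0176, 0.2395]
orientation: [-0.493, -0.506, 0.507, 0.494]
force: [0.4, -0.3, 1.3]
finger_gap: 0.997
```

Call:
{"name": "servo_tool", "arguments": {"deltas": "0 0.15 0 0 0;0 0 0 0 0.2;0 0 0 0 0.25;0 0 0 0 0.3;0 0 0 0 0.35", "squeeze": 30}}

```text
clock: 12.2
tool_pos: [0.566, 0.0166, 0.2377]
orientation: [0.494, 0.506, -0.506, -0.494]
force: [-0.1, 1.1, 0.8]
finger_gap: 0.648
```

Call:
{"name": "servo_tool", "arguments": {"deltas": "0 0 0 0 0.4;0 0 0 0 0.5;0 0 0 0 0.65;0 0 0 0 0.65;0 0 0 0 0.65"}}

```text
clock: 12.7
tool_pos: [0.5659, 0.0166, 0.2379]
orientation: [0.494, 0.506, -0.506, -0.494]
force: [-1.7, 1.9, 6.7]
finger_gap: 0.619
```

Call:
{"name": "servo_tool", "arguments": {"deltas": "0 -0.1 0 0 0.65;0 -0.2 0 0 0.65;0 -0.3 0 0 0.65;0 -0.2 0 0 0.65;0 0 0 0 0.65"}}

```text
clock: 13.2
tool_pos: [0.566, 0.0166, 0.2581]
orientation: [0.494, 0.506, -0.506, -0.494]
force: [0.2, -0.2, -1.2]
finger_gap: 0.625
```

Call:
{"name": "servo_tool", "arguments": {"deltas": "0 -0.5 0 0 0.65;0 -0.8 0 0 0.65;0 -1 0 0 0.65;0 -0.6 0 0 0.65;0 0 0 0 0.65"}}

```text
clock: 13.7
tool_pos: [0.5662, 0.0166, 0.3314]
orientation: [0.495, 0.507, -0.505, -0.493]
force: [-0.2, -0.2, -1.5]
finger_gap: 0.625
```

Run:
```python
from h import *
a=get_image('scene')[:,:,::-1]
cv2.imwrite('pics/s4.png',cv2.resize(a[100:340,180:450],None,fx=2.5,fy=2.5,interpolation=cv2.INTER_CUBIC))
```

```text
(no output)
```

View pics/s4.png

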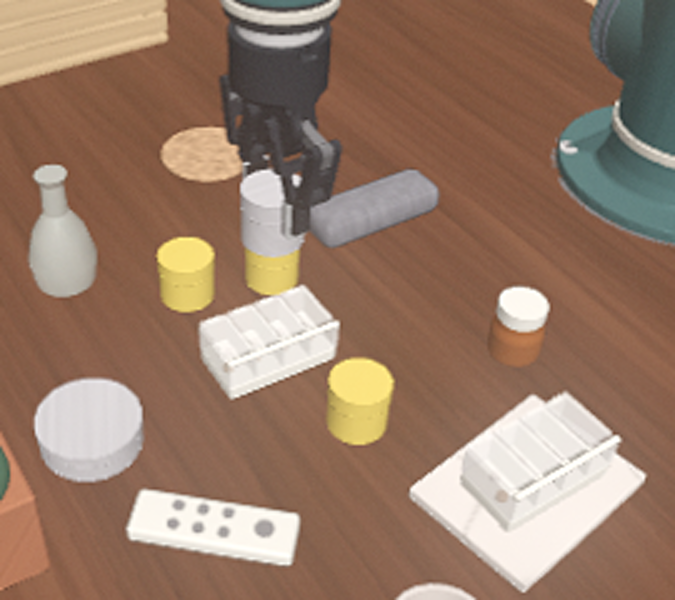

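Call:
{"name": "servo_tool", "arguments": {"deltas": "-0.5 0 0.2 0 0.65;-0.9 0 0.3 0 0.65;-1 0 0.4 0 0.65;-1 0 0.4 0 0.65;-1 0 0.4 0 0.65"}}

```text
clock: 14.25
tool_pos: [0.5248, -0.0958, 0.3285]
orientation: [-0.493, -0.506, 0.506, 0.495]
force: [0.1, -0.5, -1.9]
finger_gap: 0.623
```

Call:
{"name": "servo_tool", "arguments": {"deltas": "-1 0 0.4 0 0.65;-1 0 0.4 0 0.65;-1 0 0.4 0 0.65;-1 0 0.4 0 0.65;-1 0 0.4 0 0.65"}}

```text
clock: 14.75
tool_pos: [0.4776, -0.2219, 0.3285]
orientation: [-0.493, -0.506, 0.506, 0.495]
force: [0.4, -1.0, -1.1]
finger_gap: 0.621
```

Call:
{"name": "servo_tool", "arguments": {"deltas": "-1 0 0.3 0 0.65;-1 0 0.3 0 0.65;-0.8 0 0.3 0 0.65;-0.6 0.5 0.15 0 0.65;0 0.9 0 0 0.65"}}

```text
clock: 15.25
tool_pos: [0.4541, -0.3082, 0.2937]
orientation: [-0.495, -0.505, 0.506, 0.494]
force: [0.3, -0.5, -1.5]
finger_gap: 0.624
```

Call:
{"name": "servo_tool", "arguments": {"deltas": "0 1 0 0 0.65;0 1 0 0 0.65;0 0.8 0 0 0.65;0 0.4 0 0 0.65;0 0 0 0 0.65"}}

```text
clock: 15.75
tool_pos: [0.454, -0.3058, 0.2129]
orientation: [-0.493, -0.506, 0.506, 0.495]
force: [0.5, 1.0, -0.9]
finger_gap: 0.622
```

Run:
```python
from h import *
print(observe()['tool_pos'])
c=calibration('scene');im=get_image('scene')[:,:,::-1];cv2.imwrite('pics/s5r.png',im)
i0=cv2.imread('pics/scene0.png');h=cv2.cvtColor(i0,cv2.COLOR_BGR2HSV)
m=cv2.inRange(h,(5,60,150),(22,200,255));m[:,:235]=0;m[:,290:]=0;m[:145]=0;m[180:]=0
k=max(cv2.findContours(m,0,1)[0],key=cv2.contourArea);e=cv2.fitEllipse(k);print(e,onz(c,[e[0]],.005))
cv2.imwrite('pics/s5.png',cv2.resize(im[100:220,180:340],None,fx=4.5,fy=4.5,interpolation=cv2.INTER_CUBIC))
```

```text
[ 0.45404941 -0.3057604   0.21290107]
((262.8354187011719, 161.15640258789062), (21.322927474975586, 37.62313461303711), 88.75914001464844) [[ 0.46188279 -0.30312419  0.005     ]]
```

View pics/s5.png

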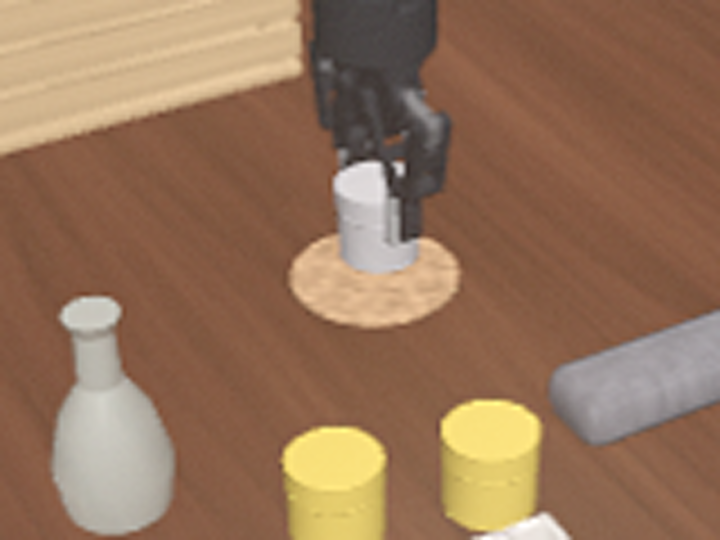

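Call:
{"name": "servo_tool", "arguments": {"deltas": "0 0.2 -0.16 0 0.65;0 0.16 0 0 0.65;0 0.12 0 0 0.65;0 0.08 0 0 0.65;0 0 0 0 0.65"}}

```text
clock: 16.3
tool_pos: [0.4586, -0.306, 0.2005]
orientation: [-0.494, -0.506, 0.506, 0.494]
force: [0.2, -0.0, -0.9]
finger_gap: 0.624
```

Call:
{"name": "servo_tool", "arguments": {"deltas": "0 0.04 0 0 0.65;0 0.02 0 0 0.65;0 0 0 0 0.65"}}

```text
clock: 16.6
tool_pos: [0.4587, -0.306, 0.1992]
orientation: [-0.494, -0.506, 0.506, 0.494]
force: [-1.2, 0.7, -0.9]
finger_gap: 0.62
```

Call:
{"name": "servo_tool", "arguments": {"deltas": "0 0.04 0 0 0.65;0 0.04 0 0 0.65;0 0 0 0 0.65;0 0 0 0 0.65"}}

```text
clock: 17.0
tool_pos: [0.4587, -0.306, 0.1972]
orientation: [-0.494, -0.506, 0.506, 0.494]
force: [-0.2, 1.3, -1.1]
finger_gap: 0.622
```

Call:
{"name": "servo_tool", "arguments": {"deltas": "0 0.03 0 0 0.65;0 0.02 0 0 0.65;0 0 0 0 0.65;0 0 0 0 0.65"}}

```text
clock: 17.4
tool_pos: [0.4587, -0.306, 0.1968]
orientation: [0.494, 0.506, -0.506, -0.494]
force: [-4.2, 3.3, 15.4]
finger_gap: 0.624
```

Contact. Release.

Call:
{"name": "servo_tool", "arguments": {"deltas": "0 0 0 0 0.5;0 0 0 0 0.35;0 0 0 0 0.25;0 0 0 0 0.1;0 0 0 0 0"}}

```text
clock: 17.9
tool_pos: [0.4587, -0.306, 0.1958]
orientation: [-0.494, -0.506, 0.506, 0.494]
force: [0.6, 0.6, -0.6]
finger_gap: 1.004
```

Call:
{"name": "servo_tool", "arguments": {"deltas": "0 0 0 0 0;0 -0.3 0 0 0;0 -0.7 0 0 0;0 -1 0 0 0;0 -1 0 0 0"}}

```text
clock: 18.4
tool_pos: [0.4586, -0.3059, 0.2722]
orientation: [0.494, 0.506, -0.506, -0.494]
force: [0.1, -0.1, -0.1]
finger_gap: 1.005
```

Call:
{"name": "servo_tool", "arguments": {"deltas": "0 -1 0 0 0;0 -1 0 0 0;0 -1 0 0 0;0 0 0 0 0"}}

```text
clock: 18.8
tool_pos: [0.4591, -0.3063, 0.3494]
orientation: [0.496, 0.506, -0.506, -0.492]
force: [0.3, -0.0, -0.2]
finger_gap: 1.0
```

Run:
```python
from h import *
print(observe()['tool_pos'])
c=calibration('wrist');im=get_image('wrist')[:,:,::-1];cv2.imwrite('pics/w6.png',im)
t=get_image('top')[:,:,::-1];cv2.imwrite('pics/top6.png',t)
```

```text
[ 0.45907672 -0.30633527  0.34943819]
```

View pics/w6.png

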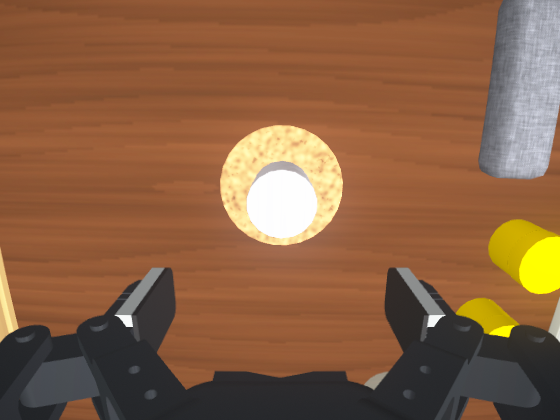

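View pics/top6.png

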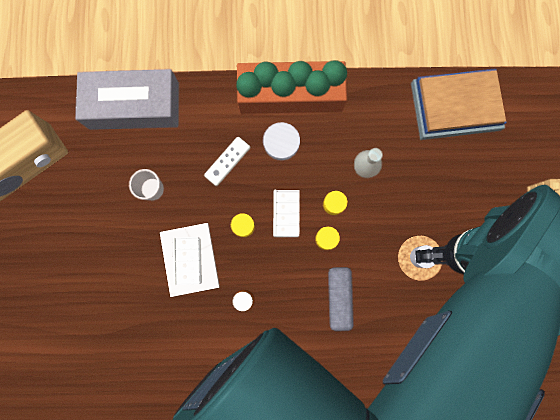

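Run:
```python
from h import *
c=calibration('wrist')
print(onz(c,[[281.5,185]],.005),onz(c,[[282,204]],.057))
```

```text
[[ 0.45426019 -0.30473223  0.005     ]] [[ 0.45776371 -0.3045994   0.057     ]]
```

Call:
{"name": "servo_tool", "arguments": {"deltas": "0.5 0 -0.2 0 0;1 0 -0.4 0 0;1 0 -0.4 0 0;1 0 -0.4 0 0;1 0 -0.4 0 0"}}

```text
clock: 19.4
tool_pos: [0.5011, -0.1906, 0.3451]
orientation: [-0.493, -0.506, 0.506, 0.495]
force: [0.2, 0.2, -0.3]
finger_gap: 1.001
```

Call:
{"name": "servo_tool", "arguments": {"deltas": "1 0 -0.4 0 0;1 0 -0.4 0 0;1 0 -0.4 0 0;1 0 -0.4 0 0;1 0 -0.4 0 0"}}

```text
clock: 19.9
tool_pos: [0.548, -0.0644, 0.3451]
orientation: [-0.493, -0.506, 0.506, 0.494]
force: [0.2, -1.0, 0.7]
finger_gap: 0.998
```

Call:
{"name": "servo_tool", "arguments": {"deltas": "1 0 -0.4 0 0;1 0 -0.4 0 0;1 0 -0.4 0 0;0.4 0 0 0 0;0 0 0 0 0"}}

```text
clock: 20.4
tool_pos: [0.5755, 0.0208, 0.3452]
orientation: [-0.493, -0.506, 0.507, 0.494]
force: [-0.7, -0.4, 0.6]
finger_gap: 1.002
```

Run:
```python
from h import *
import pickle
print(observe()['tool_pos'])
c=calibration('wrist');im=get_image('wrist')[:,:,::-1];cv2.imwrite('pics/w7r.png',im);pickle.dump(c,open('w7.pkl','wb'))
cv2.imwrite('pics/w7.png',cv2.resize(im[120:300,180:420],None,fx=3.3,fy=3.3,interpolation=cv2.INTER_CUBIC))
t=get_image('top')[:,:,::-1];cv2.imwrite('pics/top7.png',t)
```

```text
[0.57549151 0.0207772  0.34522783]
```

View pics/w7.png

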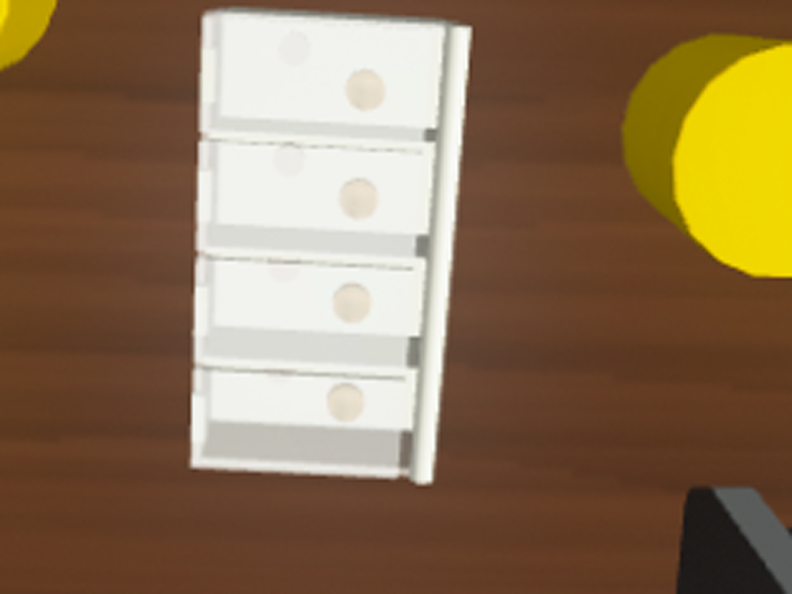

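```bash
cat >> h.py <<'E'
def rect(P):
    P=np.asarray(P)[:,:2]; ctr=P.mean(0); e=(P[2]+P[3]-P[0]-P[1])/2; f=(P[1]+P[2]-P[0]-P[3])/2
    print('ctr',ctr.round(4),'yaw',np.arctan2(e[1],e[0]).round(4),'yaw2',np.arctan2(-f[0],f[1]).round(4),'L',np.hypot(*e).round(4),'W',np.hypot(*f).round(4))
E
python3 - <<'E'
from h import *
import pickle
c=pickle.load(open('w7.pkl','rb'))
s=lambda p:(np.array(p,float)+.5)/3.3-.5+[180,120]
rect(onz(c,s([(204,15),(470,27),(432,483),(192,468)]),.046))
im=cv2.imread('pics/top7.png')
cv2.imwrite('pics/t7.png',cv2.resize(im[180:245,265:315],None,fx=9,fy=9,interpolation=cv2.INTER_CUBIC))
E
```

```text
ctr [0.5721 0.0193] yaw -0.0282 yaw2 -0.03 L 0.1093 W 0.0591
```

View pics/t7.png

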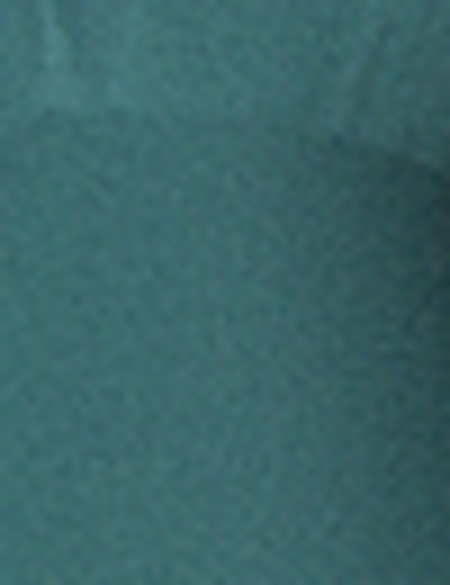

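Call:
{"name": "servo_tool", "arguments": {"deltas": "0.5 0 0.3 0 0;1 0 0.5 0 0;1 0 0.5 0 0;1 0 0.5 0 0;1 0 0.5 0 0"}}

```text
clock: 21.0
tool_pos: [0.5146, 0.1309, 0.346]
orientation: [0.494, 0.506, -0.506, -0.494]
force: [1.1, -0.7, -0.6]
finger_gap: 1.002
```

Call:
{"name": "servo_tool", "arguments": {"deltas": "1 0 0.5 0 0;1 0 0.4 0 0;1 0 0.4 0 0;1 0 0.4 0 0;0.9 0 0.3 0 0"}}

```text
clock: 21.5
tool_pos: [0.4617, 0.2523, 0.3461]
orientation: [-0.494, -0.506, 0.506, 0.494]
force: [1.3, -0.2, 0.1]
finger_gap: 1.002
```

Call:
{"name": "servo_tool", "arguments": {"deltas": "0 0 0 0 0;0 0 0 0 0"}}

```text
clock: 21.7
tool_pos: [0.4624, 0.2516, 0.346]
orientation: [-0.494, -0.506, 0.506, 0.494]
force: [-0.5, 0.2, 0.4]
finger_gap: 1.002
```

Run:
```python
from h import *
import pickle
print(observe()['tool_pos'])
c=calibration('wrist');im=get_image('wrist')[:,:,::-1];cv2.imwrite('pics/w8r.png',im);pickle.dump(c,open('w8.pkl','wb'))
cv2.imwrite('pics/w8.png',cv2.resize(im[120:300,180:420],None,fx=3.3,fy=3.3,interpolation=cv2.INTER_CUBIC))
```

```text
[0.46241917 0.25156014 0.34597426]
```

View pics/w8.png

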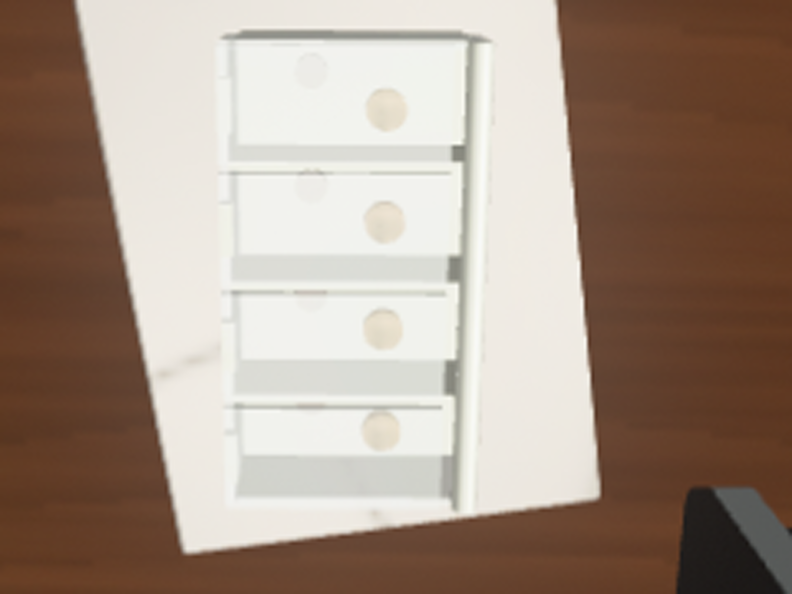

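Run:
```python
from h import *
import pickle
c=pickle.load(open('w8.pkl','rb'))
s=lambda p:(np.array(p,float)+.5)/3.3-.5+[180,120]
rect(onz(c,s([(218,40),(492,40),(473,513),(228,504)]),.058))
o=R.from_quat(observe()['orientation']).as_matrix();print(np.arctan2(-o[0,0],o[1,0]))
```

```text
ctr [0.4628 0.2565] yaw 0.0209 yaw2 0.0041 L 0.1092 W 0.0584
0.023444737856512257
```

Call:
{"name": "servo_tool", "arguments": {"deltas": "0.2 0.5 0 0 0;0 1 0 0 0;0 1 0 0 0;0 1 0 0 0;0 1 0 0 0"}}

```text
clock: 22.25
tool_pos: [0.463, 0.2557, 0.2326]
orientation: [0.495, 0.506, -0.505, -0.494]
force: [-0.2, 0.3, 0.3]
finger_gap: 1.003
```

Call:
{"name": "servo_tool", "arguments": {"deltas": "0 0.9 0 0 0;0 0.6 0 0 0;0 0 0 0 0;0 0 0 0 0.15;0 0 0 0 0.2"}}

```text
clock: 22.75
tool_pos: [0.4632, 0.2565, 0.1969]
orientation: [0.494, 0.506, -0.505, -0.494]
force: [-0.7, -0.4, -0.4]
finger_gap: 0.803
```

Call:
{"name": "servo_tool", "arguments": {"deltas": "0 0 0 0 0.25;0 0 0 0 0.3;0 0 0 0 0.4;0 0 0 0 0.6;0 0 0 0 0.6"}}

```text
clock: 23.25
tool_pos: [0.463, 0.2568, 0.1967]
orientation: [0.494, 0.506, -0.506, -0.494]
force: [-1.3, -1.2, 8.1]
finger_gap: 0.701
```

Call:
{"name": "servo_tool", "arguments": {"deltas": "0 -0.2 0 0 0.6;0 -0.5 0 0 0.6;0 -0.8 0 0 0.6;0 -1 0 0 0.6;0 -1 0 0 0.6"}}

```text
clock: 23.75
tool_pos: [0.4625, 0.2567, 0.2846]
orientation: [-0.494, -0.506, 0.506, 0.494]
force: [1.0, 0.3, -1.5]
finger_gap: 0.701
```

Call:
{"name": "servo_tool", "arguments": {"deltas": "-0.4 -0.4 -0.2 0 0.6;-0.8 0 -0.3 0 0.6;-1 0 -0.4 0 0.6;-1 0 -0.4 0 0.6;-1 0 -0.5 0 0.6"}}

```text
clock: 24.25
tool_pos: [0.5105, 0.1512, 0.293]
orientation: [-0.494, -0.506, 0.506, 0.494]
force: [-0.2, 0.1, -1.3]
finger_gap: 0.699
```

Call:
{"name": "servo_tool", "arguments": {"deltas": "-1 0 -0.5 0 0.6;-1 0 -0.5 0 0.6;-1 0 -0.5 0 0.6;-1 0 -0.4 0 0.6;-0.8 0 -0.3 0 0.6"}}

```text
clock: 24.75
tool_pos: [0.5686, 0.032, 0.2928]
orientation: [-0.494, -0.506, 0.506, 0.494]
force: [-0.0, -0.1, -2.3]
finger_gap: 0.697
```

Call:
{"name": "servo_tool", "arguments": {"deltas": "-0.6 0 -0.16 0 0.6;0 0 0 0.25 0.6;0 0 0 0.25 0.6;0 0 0 0 0.6;0 0 0 0 0.6"}}

```text
clock: 25.25
tool_pos: [0.5722, 0.02, 0.2935]
orientation: [-0.507, -0.493, 0.493, 0.507]
force: [0.7, 0.3, -1.2]
finger_gap: 0.699
```

Run:
```python
from h import *
s=observe();print(s['tool_pos'])
o=R.from_quat(s['orientation']).as_matrix();print(np.arctan2(-o[0,0],o[1,0]))
a=get_image('scene')[:,:,::-1]
cv2.imwrite('pics/s9.png',cv2.resize(a[150:290,210:370],None,fx=4.2,fy=4.2,interpolation=cv2.INTER_CUBIC))
```

```text
[0.57220315 0.0199935  0.2934663 ]
-0.027377945575881673
```

View pics/s9.png

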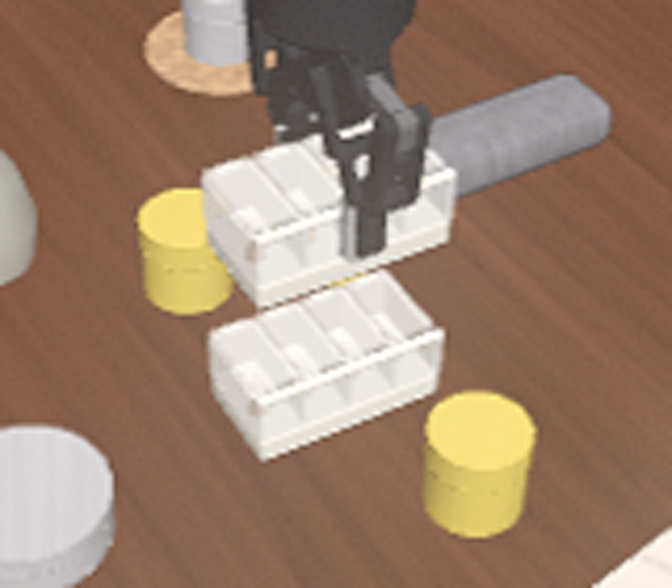

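Call:
{"name": "servo_tool", "arguments": {"deltas": "0 0.5 0 0 0.6;0 0.7 0 0 0.6;0 0.6 0 0 0.6;0 0.35 0 0 0.6;0 0.1 0 0 0.6"}}

```text
clock: 25.8
tool_pos: [0.5722, 0.0196, 0.2365]
orientation: [-0.507, -0.493, 0.493, 0.507]
force: [0.0, -0.8, -1.9]
finger_gap: 0.701
```

Call:
{"name": "servo_tool", "arguments": {"deltas": "0 0.05 0 0 0.6;0 0 0 0 0.6;0 0 0 0 0.6"}}

```text
clock: 26.1
tool_pos: [0.5727, 0.0193, 0.2365]
orientation: [0.507, 0.493, -0.493, -0.507]
force: [0.5, -0.4, -2.3]
finger_gap: 0.698
```

Run:
```python
from h import *
s=observe();print(s['tool_pos'])
a=get_image('scene')[:,:,::-1]
cv2.imwrite('pics/s10.png',cv2.resize(a[160:290,220:350],None,fx=4.6,fy=4.6,interpolation=cv2.INTER_CUBIC))
```

```text
[0.57266038 0.01928471 0.2365081 ]
```

View pics/s10.png

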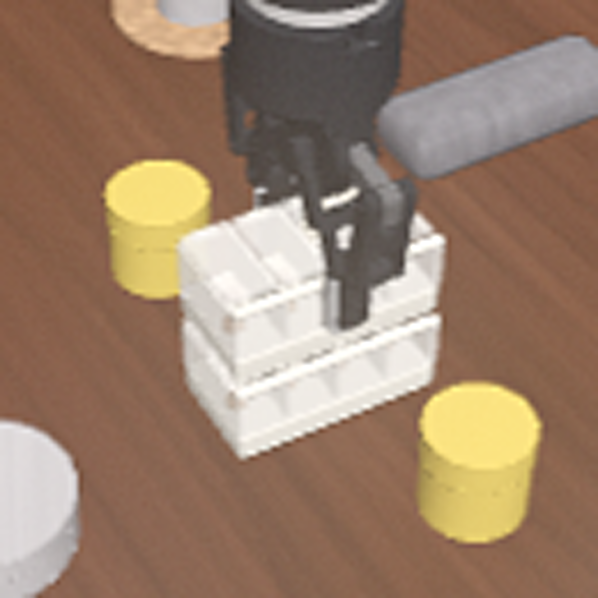

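Aligned (front edges at columns 238/238 and 443/438); about 6 mm to go.

Call:
{"name": "servo_tool", "arguments": {"deltas": "0 0.1 0 0 0.6;0 0.06 0 0 0.6;0 0.04 0 0 0.6;0 0 0 0 0.6;0 0 0 0 0.6"}}

```text
clock: 26.65
tool_pos: [0.5725, 0.0193, 0.2309]
orientation: [-0.507, -0.493, 0.493, 0.507]
force: [0.1, -0.6, -1.7]
finger_gap: 0.695
```

Call:
{"name": "servo_tool", "arguments": {"deltas": "0 0.03 0 0 0.6;0 0 0 0 0.6;0 0 0 0 0.6"}}

```text
clock: 26.95
tool_pos: [0.5724, 0.0193, 0.2308]
orientation: [0.507, 0.493, -0.493, -0.507]
force: [-4.4, -0.0, 8.8]
finger_gap: 0.694
```

Contact; release.

Call:
{"name": "servo_tool", "arguments": {"deltas": "0 0 0 0 0.5;0 0 0 0 0.35;0 0 0 0 0.25;0 0 0 0 0.1;0 0 0 0 0"}}

```text
clock: 27.45
tool_pos: [0.5725, 0.0193, 0.2301]
orientation: [0.507, 0.493, -0.493, -0.507]
force: [0.7, -0.6, -0.2]
finger_gap: 0.997
```

Call:
{"name": "servo_tool", "arguments": {"deltas": "0 0 0 0 0;0 -0.3 0 0 0;0 -0.7 0 0 0;0 -1 0 0 0;0 -1 0 0 0"}}

```text
clock: 27.95
tool_pos: [0.5723, 0.0193, 0.3065]
orientation: [-0.507, -0.493, 0.493, 0.507]
force: [0.1, 0.1, -0.5]
finger_gap: 1.002
```

Call:
{"name": "servo_tool", "arguments": {"deltas": "0 -1 0 0 0;0 -1 0 0 0;0 -1 0 0 0;0 0 0 0 0;0 0 0 0 0"}}

```text
clock: 28.45
tool_pos: [0.5725, 0.0193, 0.3807]
orientation: [0.507, 0.493, -0.493, -0.507]
force: [-0.4, 0.3, -0.1]
finger_gap: 1.0
```

Run:
```python
from h import *
import pickle
print(observe()['tool_pos'])
c=calibration('wrist');im=get_image('wrist')[:,:,::-1];pickle.dump(c,open('w11.pkl','wb'))
cv2.imwrite('pics/w11.png',cv2.resize(im[120:310,180:420],None,fx=3.1,fy=3.1,interpolation=cv2.INTER_CUBIC))
a=get_image('scene')[:,:,::-1]; cv2.imwrite('pics/s11r.png',a)
cv2.imwrite('pics/s11.png',cv2.resize(a[140:290,220:380],None,fx=4,fy=4,interpolation=cv2.INTER_CUBIC))
```

```text
[0.57245875 0.01926122 0.38065989]
```

View pics/w11.png

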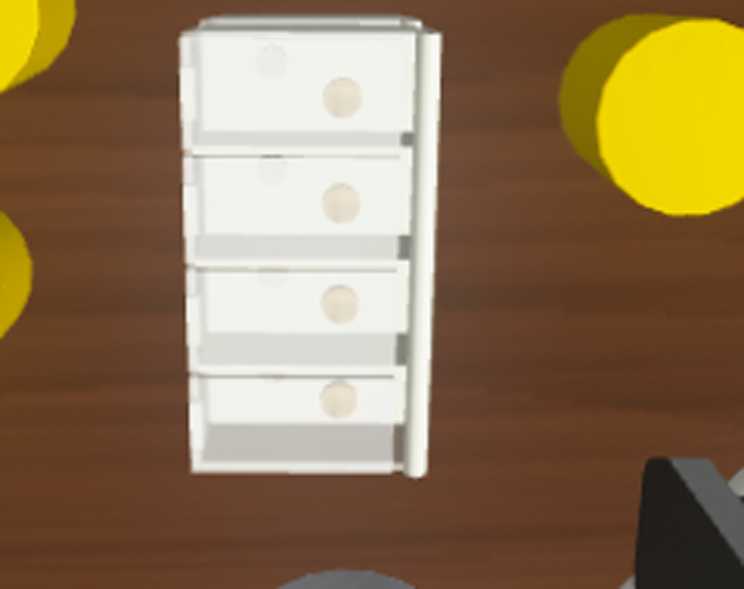

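View pics/s11.png

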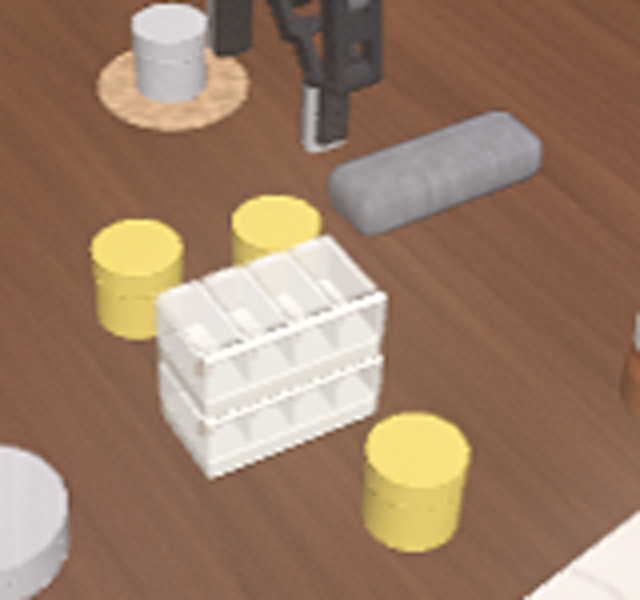

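Run:
```python
from h import *
import pickle
c=pickle.load(open('w11.pkl','rb'))
rect(onz(c,(np.array([(182,34),(441,34),(427,476),(191,471)],float)+.5)/3.1-.5+[180,120],.092))
sc=calibration('scene');s=lambda p:(np.array(p,float)+.5)/4-.5+[220,140]
print(onz(sc,s([(211,478),(379,408)]),0),onz(sc,s([(207,362),(386,293)]),.092))
print(sign_off())
```

```text
ctr [0.5725 0.0192] yaw -0.0332 yaw2 -0.0402 L 0.1091 W 0.0594
[[0.62631813 0.0449743  0.        ]
 [0.51483423 0.04640027 0.        ]] [[0.62901104 0.04760923 0.092     ]
 [0.51834933 0.048982   0.092     ]]
the job is handed in; nothing more can be done
None
```

The tin now stands upright on the cork coaster, and the upper organizer is back squarely on the lower one. I parked the upper on the marble slab while moving the tin, and handed the job in at about 28.5 s of the 72 s allowed. No verdict was reported.

My last checks, all from camera images:
- **Tin:** its centre is about 3.5 mm from the coaster's centre by the wrist camera, against the 28 mm allowed. The scene and top views put the coaster about 6 mm apart in x, so I aimed between them.
- **Upper organizer:** it measured (0.5725, 0.0192), yaw about −0.035 rad. The lower measured (0.572, 0.019), yaw about −0.03 rad, before stacking. They are lined up to about 1 mm and 0.01 rad.
- **Lower organizer:** its base edge sits within about 1.5 mm of where it was at the start. The scene view put the upper about 3 mm off from it in x and y. That disagrees slightly with the wrist view but is well within the limits.
- **Bystanders:** those in the last pictures looked unmoved, and the gripper was open and clear of everything. I did not measure the bystanders' positions again at the end.

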